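# Clear the ink knife and hold the printing block flush on the sloped proofing bed

### The job

Get the proofing stand ready and take a proof: first slide the ink knife lying in front of the stand blade-first into the slot of the knife block, fully home, and let go of it. Then pick up the hand printing block by its handle and hold its printing face flush, square and centred on the sloped sprung bed, pressing gently so that the bed sinks about half of its 8 mm travel and does not bottom. Finish while still holding it there; leave everything else where it stands.

Things in the scene. Friction and masses are not known exactly. Their poses are not given: they have to be found in the camera images.
- knife_grip (a point): Ink knife lying flat on the table in front of the stand: steel blade 100 mm long, 26 wide, 3 thick, in line with a wooden handle 95 long, 20 wide, 20 thick. Undersides of blade and handle are one flat plane. The point is in the middle of the handle, 10 mm above the underside, 47 mm behind the shoulder (where handle meets blade). x points to the blade's tip, z up.
- knife: The same ink knife; origin on the underside at the shoulder, x to the blade's tip, z up. About 90 g (varies); it balances on the blade some 25 mm ahead of the shoulder.
- slot_mouth (a point): Mouth of the slot in the knife block: a level flat slot 36 mm wide, 10 mm high, right through the block along x. The point is in the middle of the slot's floor, 34 mm above the table, in the block's face nearest the robot, where the blade enters. x points level into the slot, z up. The handle does not enter: fully home, the shoulder is at the face, and the blade lies in the slot by its own weight.
- knife_block: Slotted dark wooden knife block, fixed, 110 mm deep (x) by 70 wide, 58 tall; the top is open in the middle so that the slot is seen. Origin under its middle on the table, x into the slot; slot_mouth is 55 mm from it towards -x.
- stamp_c (a point): Hand printing block, standing on its printing face: a board 80 mm (x) by 56 (y) by 14 thick, flat metal printing face beneath, and on top an upright wooden fin as handle, 60 long (x), 18 thick (y), 40 tall; 54 mm tall in all. The point is on its middle axis 27 mm above the printing face; z points from the face to the handle. Take it by the fin, fingers either side in y.
- stamp: The same hand printing block, about 0.16 kg (varies); origin in the middle of its printing face, same axes.
- bed_face (a point): Sloped paper-covered bed of the proofing stand, 120 mm (x) by 100 (y). The point is in the middle of its upper face: x points up the slope, y level across it, z square out of the face. It faces up and towards the robot, sloping 0.2 to 0.5 rad, clamped, different each time.
- bed (a joint): How far the sprung bed is pressed in along its own z, m: 0 free, 0.008 at its stop. It starts to give at about 2.5 N and needs about 1.2 N more per mm.
- stand: Proofing stand, fixed: dark metal base 150 (x) x 130 x 12 mm that carries the sloped bed; side posts up to 87 mm high at the back. Origin under its middle on the table; its front (-x) is towards the robot.
- ink_tin: Bystander, to be left alone: round metal ink tin, 70 mm across, 50 tall. Origin at its underside.
- loupe: Bystander, to be left alone: black magnifying loupe, 40 mm across, 42 tall. Origin at its underside.
- jar: Bystander, to be left alone: amber glass jar, 64 mm across, 100 tall. Origin at its underside.
- furniture: Bystander, to be left alone: flat wooden spacing block 100 x 40 x 24 mm. Origin at its underside.
- pot: Bystander, to be left alone: white ceramic cup, 76 mm across, 95 tall. Origin at its underside.
- tape: Bystander, to be left alone: upright-axis roll of paper tape lying flat, 90 mm across, 24 tall. Origin at its underside.
- brayer: Bystander, to be left alone: ink roller with wooden handle, about 200 mm long, 36 tall, lying flat. Origin under the roller's middle, handle towards -x.
Not all that is in view belongs to the job. Of the things that look like the stand, the middle-sized one is meant.

How it is judged:
By the outcome, as a careful person would: the job done as asked, in the order asked, and still so for the second after the job is handed in, while the arm keeps its last pose, push and grip.
It also fails if it takes over 67 s, if anything falls off the work surface, if the arm or the gripper's body presses on something with over 40 N, if the wrist force passes 120 N, or if a joint passes its speed limit or range.

### The arm

A 6-joint arm with a two-finger parallel gripper is mounted at the origin on the work surface. World frame = base frame: x ahead of the robot, y to its left, z up, the work surface at z = 0. Lengths are in m, angles in rad, forces in N, time in s.
With the tool pointing down it reaches from about 0.325 to 0.775 m from the base axis. Payload 5.5 kg.
Tool frame: the origin (TCP) lies at the very end of the fingers, on their centre line; the grasp point (between the pads) lies 19 mm behind it (manip.hold_point_z is the distance from the TCP to the grasp point, in m); z points along the fingers, y is the direction in which the jaws open and shut (so a half turn about z gives the same grasp; the last joint's range is limited). The gripper opens to 88 mm and grips with 3 to 60 N. Pads are 20 mm wide; open, the fingers measure 115 mm over their backs; the gripper's body (75 mm by 178 mm) begins 61 mm behind the grasp point.
Start: joints at [1.184, 0.091, 1.231, -0, 1.82, -0.057], TCP at [0.194, 0.568, 0.223] pointing down, gripper open.
Joint ranges: [-2.87, 2.87], [-0.86, 2.18], [0.17, 2.46], [-1.51, 4.65], [0.06, 2.69], [-2.65, 2.65]. Speed limits (rad/s): [2.57, 2.57, 3.01, 3.14, 3.14, 3.14].

### API

Orientations are given as a unit quaternion [w, x, y, z].
In Python, from workcell import manip, claw, kin, eyes, hand_in, models gives the robot as it stands. Calls block until the motion is done:
- manip.goto(position, orientation): joint-space move of the TCP to a pose.
- manip.servo_line(position, rotation=None, v=0.15, force_limit=None): straight line of the TCP; rotation=None keeps the orientation; v is the mean speed in m/s. With force_limit (N) it stops when the force on the tool has changed by that much, and returns True; else False.
- manip.set_joints(angles): joint-space move.
- claw.move_gripper(opening, grasp_force=None): opening from 0.0 (shut) to 1.0 (fully open); grasp_force is the grip in N (None keeps the last); returns when the fingers have stopped.
- manip.sleep(seconds).
- kin.inverse_kinematics(position, orientation): joint angles nearest the present ones, or None.
- manip.get_obs(): the state.
- eyes.camera(name): name is "side" or "top"; returns a dict with "img" (480x640x3 uint8, red, green, blue), "range_z" (480x640 float32, m along the optical axis (not along the pixel's ray), 0 where there is no reading), "intrinsics" (3x3 intrinsics, pixels), "R" (3x3) and "t" (3): a world point X has camera coordinates R X + t. Camera axes: x right, y down, z forward; pixel columns grow to the right and rows downward; lengths in m; the calibration is good to about 2 mm. A picture is of the moment at which its call begins.
A pose or a line that the arm cannot do raises manip.Unreachable and nothing moves.
- hand_in(): hands the job in, once; it reports no verdict.
Trained networks look in a picture, given as the dict that the camera call returned (one of the last four; its "shot" number tells which), for a name from the list of things; names that differ only in an ending like _2 or _b are one class to them, and where a whole thing is asked for, a point or a joint stands for the part that bears it (a point fixed in the world has none). Each returns a list of dicts, best first, with "p" (0 to 1); they miss things now and then, are a little off and sometimes report something else, mostly with a low value. They report only what shows in the picture. A call takes as long as a camera call. They do not tell look-alikes from the thing itself.
- models.find_in(picture, name): "pixel" ([column, row] in pixels, amid what is visible of it).
The state is a dict: "time_s": time; "joint_positions": joint angles; "joint_vel": joint speeds; "tau": joint torques, N m; "ee_pos": TCP position; "orientation": TCP orientation; "ft_force": force on the tool from outside, world axes, zero at the start; "moment": the same for the moment, N m; "width": opening from 0.0 (shut) to 1.0 (fully open).
Only numpy, scipy, OpenCV 4.12 (cv2) and the standard library are available. Lean on these libraries where they do the work, as an engineer would, in place of code of your own. Each camera call takes 0.05 s, during which the arm holds its last target.

## Working session

There is one attempt and no reset: what is moved stays moved. The work goes in short steps, each a Python script; the robot and the scene stay as the last script left them, time stands still between calls to the robot, and variables do not carry over. Pictures are saved under pics/ and viewed, and the job is handed in when it is done.

```bash
ls; mkdir -p pics; python3 - <<'E'
from workcell import manip, eyes, models
import cv2, numpy as np, pickle
o=manip.get_obs(); print(o)
for n in ["side","top"]:
    c=eyes.camera(n); cv2.imwrite(f"pics/{n}0.png",c["img"][:,:,::-1]); pickle.dump(c,open(f"{n}0.pkl","wb"))
    print(n,c["intrinsics"],c["R"],c["t"])
    for k in ["knife","knife_grip","knife_block","stamp","stand","bed_face","slot_mouth"]:
        try: print(k,[(np.round(d["pixel"]),round(d["p"],2)) for d in models.find_in(c,k)])
        except Exception as e: print(k,repr(e))
E
```

```text
pics
{'time_s': 0.0, 'joint_positions': array([ 1.18431526e+00,  9.18112356e-02,  1.23189569e+00,  2.80967324e-05,
        1.81980124e+00, -5.66960784e-02]), 'joint_vel': array([-9.11662252e-04,  8.09424754e-04, -1.27195852e-04, -5.22285965e-05,
       -1.70080785e-04, -4.86010376e-04]), 'tau': array([-8.35949413e-04, -4.46447396e+01, -4.06442893e+01,  6.96535455e-02,
        2.95207382e-02, -1.00212433e-04]), 'ee_pos': array([0.19417881, 0.56738689, 0.22152986]), 'orientation': array([-2.23780818e-04,  1.64142808e-01,  9.86436121e-01, -9.31345980e-04]), 'ft_force': array([-0.02573651, -1.08474769,  1.87570915]), 'moment': array([-0.01011746,  0.00960796, -0.0037651 ]), 'width': 0.9994574414238506}
side [[504.62958982   0.         314.30422547]
 [  0.         504.62958982 240.66700067]
 [  0.           0.           1.        ]] [[ 0.89287689 -0.44996347 -0.01742772]
 [-0.32231383 -0.61159251 -0.72254301]
 [ 0.3144593   0.65075916 -0.69110627]] [-0.47253971  0.22186767  1.11314683]
knife [(array([348., 350.]), 0.72)]
knife_grip [(array([346., 350.]), 0.97)]
knife_block [(array([295., 
[... 253 characters left out ...]
[(array([295., 195.]), 0.84)]
top [[477.3177052    0.         322.66792454]
 [  0.         477.3177052  231.95212027]
 [  0.           0.           1.        ]] [[-0.02014758 -0.99978565 -0.00476708]
 [-0.99778866  0.02040895 -0.06325557]
 [ 0.0633393   0.00348209 -0.99798598]] [0.02649476 0.54909754 1.44603163]
knife [(array([413., 257.]), 0.97)]
knife_grip [(array([409., 256.]), 0.72)]
knife_block [(array([248., 219.]), 0.88)]
stamp [(array([326., 236.]), 0.63)]
stand [(array([441., 324.]), 0.91), (array([406., 145.]), 0.77), (array([414., 207.]), 0.71)]
bed_face [(array([420., 208.]), 0.93), (array([449., 329.]), 0.87), (array([405., 144.]), 0.82)]
slot_mouth [(array([245., 222.]), 0.95)]
```

View pics/side0.png

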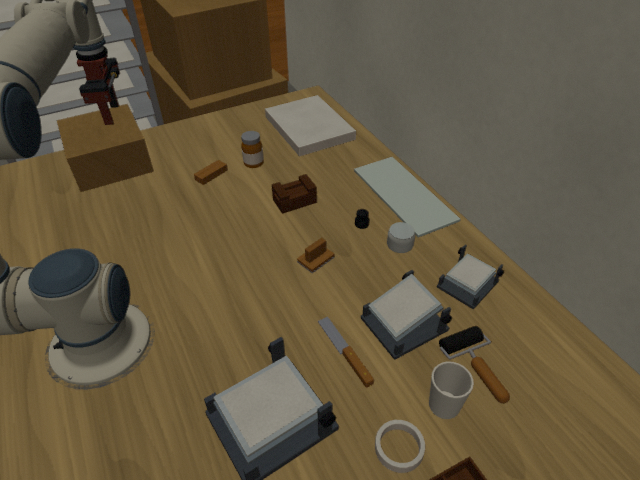

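View pics/top0.png

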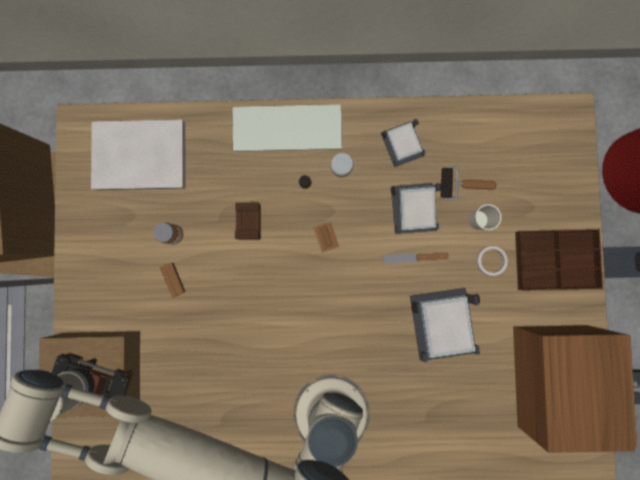

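The knife is at top (415,257) with its blade pointing left. The middle-sized stand is at top (414,207), the block at (248,219) and the stamp at (326,236). Next I measure with the depth clouds.

```bash
cat > h.py <<'E'
import numpy as np, cv2, pickle
def cloud(c):
    K=c["intrinsics"]; z=c["range_z"]; v,u=np.mgrid[0:z.shape[0],0:z.shape[1]]
    P=np.stack([(u-K[0,2])/K[0,0]*z,(v-K[1,2])/K[1,1]*z,z],-1)
    W=(P-c["t"])@c["R"]; W[z<=0]=np.nan
    return W
def proj(c,X):
    q=np.asarray(X)@c["R"].T+c["t"]; return q[...,:2]/q[...,2:]*np.diag(c["intrinsics"])[:2]+c["intrinsics"][:2,2]
E
python3 - <<'E'
from h import *
for n,crops in [("top",{"stand":(380,170,80,60),"knife":(375,235,84,50),"block":(220,190,64,60),"stamp":(300,210,56,56)}),("side",{"stand":(350,260,120,100),"knife":(310,310,84,84),"block":(260,165,70,60),"stamp":(285,225,60,56)})]:
    c=pickle.load(open(n+"0.pkl","rb")); W=cloud(c)
    print(n, "table z", np.nanmedian(W[300:330,200:300,2]) if n=="top" else np.nanmedian(W[200:300,150:250,2]))
    ims=[]
    for k,(x,y,w,h) in crops.items():
        p=W[y:y+h,x:x+w].reshape(-1,3); q=p[p[:,2]>0.012]
        print(k,len(q),np.nanmin(q,0).round(3),np.nanmax(q,0).round(3),np.nanmedian(q,0).round(3))
        ims.append(cv2.resize(c["img"][y:y+h,x:x+w,::-1],(390,290),interpolation=cv2.INTER_CUBIC))
    cv2.imwrite(f"pics/{n}_crops.png",np.vstack([np.hstack(ims[:2]),np.hstack(ims[2:])]))
E
```

```text
top table z 0.0011039897382598381
stand 2247 [ 0.551 -0.405  0.012] [ 0.734 -0.19   0.102] [ 0.631 -0.274  0.071]
knife 206 [ 0.46  -0.363  0.012] [ 0.481 -0.177  0.028] [ 0.47  -0.316  0.021]
block 908 [0.511 0.172 0.012] [0.659 0.277 0.069] [0.589 0.241 0.048]
stamp 404 [ 0.491 -0.031  0.012] [0.58  0.051 0.06 ] [0.537 0.006 0.017]
side table z -0.0011168679186113202
stand 4736 [ 0.46  -0.402  0.012] [ 0.841 -0.18   0.099] [ 0.631 -0.285  0.062]
knife 957 [ 0.338 -0.368  0.012] [ 0.584 -0.21   0.079] [ 0.547 -0.29   0.02 ]
block 1064 [0.53  0.2   0.012] [0.643 0.282 0.062] [0.585 0.223 0.041]
stamp 522 [ 0.489 -0.034  0.012] [0.58  0.024 0.056] [ 0.53  -0.003  0.028]
```

View pics/top_crops.png

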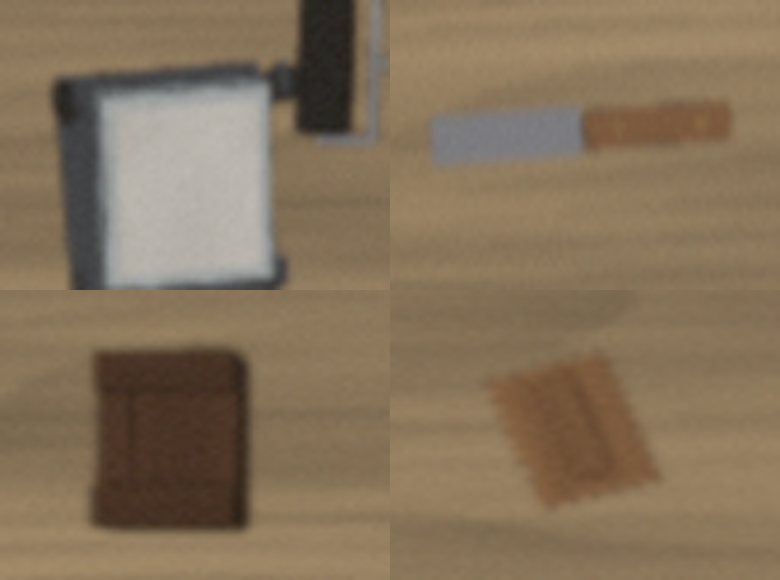

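View pics/side_crops.png

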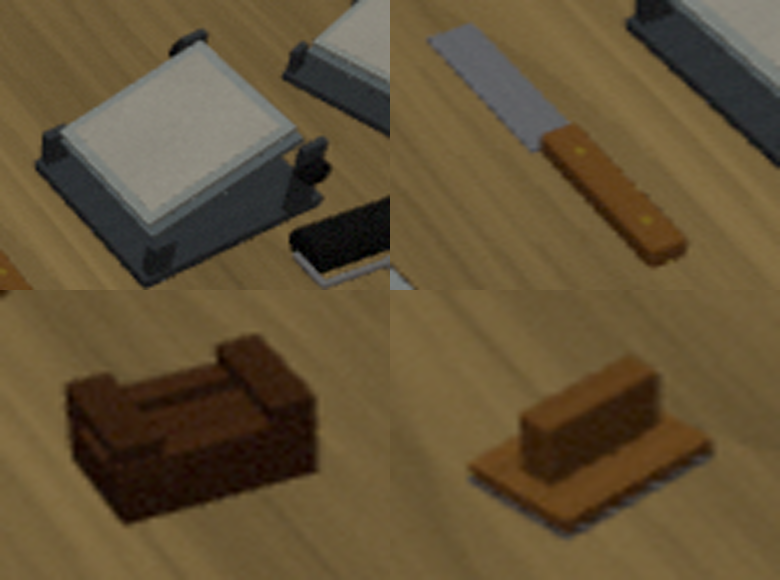

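```bash
cat > fit.py <<'E'
from h import *
import sys
def load():
    return {n:pickle.load(open(n+"_m.pkl","rb")) for n in ["side","top"]}
def rectfit(p):
    (c,s,a)=cv2.minAreaRect(p.astype(np.float32)*1000); return np.array(c)/1000,np.array(s),a
E
python3 - <<'E'
from workcell import eyes
from fit import *
for n in ["side","top"]:
    cs=[eyes.camera(n) for _ in range(6)]
    c=dict(cs[0]); Z=np.stack([x["range_z"] for x in cs]); print(n,"noise",np.median(Z.std(0)))
    c["range_z"]=np.median(Z,0); c["img"]=np.mean([x["img"] for x in cs],0).astype(np.uint8)
    pickle.dump(c,open(n+"_m.pkl","wb"))
    W=cloud(c); hsv=cv2.cvtColor(c["img"],cv2.COLOR_RGB2HSV)
    reg={"top":{"stand":(385,175,60,60),"knife":(375,245,84,28),"block":(228,195,40,52),"stamp":(308,215,36,42)},
         "side":{"stand":(355,265,100,95),"knife":(312,310,70,80),"block":(265,168,60,50),"stamp":(290,232,52,46)}}[n]
    def m(k): x,y,w,h=reg[k]; return W[y:y+h,x:x+w].reshape(-1,3),hsv[y:y+h,x:x+w].reshape(-1,3).astype(int)
    # bed
    p,hh=m("stand"); q=p[(hh[:,1]<45)&(hh[:,2]>125)&(p[:,2]>0.02)&(p[:,2]<.12)]
    for _ in range(5):
        cen=np.median(q,0) if _==0 else q.mean(0); N=np.linalg.svd(q-cen)[2][2]; N*=np.sign(N[2]); d=(q-cen)@N; q=q[abs(d)<(0.006 if _<3 else .004)]
    ey=np.cross(N,[1,0,0]);ey=np.array([-N[1],N[0],0]);
    ex=np.array([0,0,1])-N*N[2]; ex/=np.linalg.norm(ex); ey=np.cross(N,ex)
    r=rectfit(np.c_[(q-cen)@ex,(q-cen)@ey]); print("bed",len(q),"N",N.round(4),"slope",np.arccos(N[2]).round(4),"yaw",np.arctan2(ex[1],ex[0]).round(4),"rms",((q-cen)@N).std().round(5),"rect",r,"center",(cen+ex*r[0][0]+ey*r[0][1]).round(4))
    # knife
    p,hh=m("knife"); tz=np.nanmedian(p[:,2]); print("table z knife",tz.round(4))
    hd=p[p[:,2]>tz+0.014]; bl=p[(hh[:,1]<75)&(p[:,2]<tz+.01)]
    print("handle",len(hd),rectfit(hd[:,:2]),np.median(hd[:,2])); print("blade",len(bl),rectfit(bl[:,:2]),np.median(bl[:,2]))
    p,hh=m("block"); q=p[p[:,2]>0.052]; print("blocktop",len(q),rectfit(q[:,:2]),np.median(q[:,2])); q=p[p[:,2]>0.02]; print("block20",rectfit(q[:,:2]))
    q=p[(p[:,2]>0.025)&(p[:,2]<.045)]; print(np.histogram(q[:,2],10))
    p,hh=m("stamp"); q=p[(p[:,2]>0.047)]; print("fin",len(q),rectfit(q[:,:2]),np.median(q[:,2])); q=p[(p[:,2]>0.009)]; print("board",len(q),rectfit(q[:,:2]))
E
```

```text
side noise 0.0022636
bed 1048 N [-0.3105 -0.0123  0.9505] slope 0.316 yaw 0.0397 rms 0.00083 rect (array([0.00080963, 0.00231223]), array([ 69.56871033, 113.98122406]), 20.07167625427246) center [ 0.6058 -0.2669  0.0759]
table z knife -0.0008
handle 542 (array([ 0.499397  , -0.28124475]), array([179.34440613,  71.18974304]), 51.30784225463867) 0.018837578127779524
blade 484 (array([ 0.50371158, -0.22943591]), array([102.18078613, 126.35314941]), 78.29550170898438) 0.0019010203327315908
blocktop 316 (array([0.58674579, 0.24072984]), array([ 71.27857971, 109.93398285]), 88.90451049804688) 0.05663634933901164
block20 (array([0.58663098, 0.24110661]), array([ 73.27770996, 110.22528839]), 88.96644592285156)
(array([ 30,  22,  31,  85,  71,  40,  28,  39, 115,  71]), array([0.0250236 , 0.02701372, 0.02900383, 0.03099395, 0.03298407,
       0.03497419, 0.03696431, 0.03895442, 0.04094454, 0.04293466,
       0.04492478]))
fin 145 (array([0.53479456, 0.00399302]), array([59.73376465, 18.2948246 ]), 17.87848472595215) 0.05228326706494817
board 633 (array([0.5359231 , 0.00395488]), array([82.071
[... 476 characters left out ...]
  30.87396622]), 88.85527801513672) 0.0033892487124858725
blocktop 424 (array([0.58761737, 0.24254414]), array([ 69.19047546, 108.35916901]), 88.98001861572266) 0.058790443792792454
block20 (array([0.58761737, 0.24254414]), array([ 69.19047546, 108.35916901]), 88.98001861572266)
(array([ 8,  9, 19, 63, 94, 49,  3,  6, 32, 86]), array([0.02719187, 0.02897251, 0.03075316, 0.0325338 , 0.03431444,
       0.03609508, 0.03787573, 0.03965637, 0.04143701, 0.04321765,
       0.0449983 ]))
fin 122 (array([0.53665051, 0.00642806]), array([58.64083481, 18.04577255]), 17.217174530029297) 0.054479001911316036
board 479 (array([0.53683075, 0.00676873]), array([80.04081726, 55.46294022]), 17.29946517944336)
```

```bash
python3 - <<'E'
from fit import *
C=load()
c=C["side"];W=cloud(c);hsv=cv2.cvtColor(c["img"],cv2.COLOR_RGB2HSV).astype(int)
def sel(lo,hi):return np.all((W>lo)&(W<hi),-1)
k=sel([.44,-.38,-.01],[.51,-.15,.05])
hd=W[k&(W[...,2]>.012)];print("handle",len(hd),rectfit(hd[:,:2]))
bl=W[k&(hsv[...,1]<75)&(W[...,2]<.009)];print("blade",len(bl),rectfit(bl[:,:2]))
wood=W[k&(W[...,2]>.004)];print("all",len(wood),rectfit(wood[:,:2]))
for n in C:
    c=C[n];W=cloud(c);hsv=cv2.cvtColor(c["img"],cv2.COLOR_RGB2HSV).astype(int)
    s=sel([.53,-.345,.03],[.69,-.19,.11])
    N=np.array([-.315,-.017,.949]);N/=np.linalg.norm(N);cen=np.array([.6077,-.2672,.077])
    s&=abs((W-cen)@N)<.006
    q=W[s]; v=hsv[s]; print(n,np.percentile(v[:,2],[5,25,50,75,95]),np.percentile(v[:,1],[5,25,50,75,95]))
    for thr in (90,105,120):
        qq=q[(v[:,2]>thr)&(v[:,1]<80)]; 
        for i in range(3):
            cc=qq.mean(0);N2=np.linalg.svd(qq-cc)[2][2];N2*=np.sign(N2[2]);qq=qq[abs((qq-cc)@N2)<.004]
        ex=np.array([0,0,1])-N2*N2[2]; ex/=np.linalg.norm(ex); ey=np.cross(N2,ex)
        r=rectfit(np.c_[(qq-cc)@ex,(qq-cc)@ey]);print(thr,len(qq),"slope",np.arccos(N2[2]).round(4),"yaw",np.arctan2(ex[1],ex[0]).round(4),r[1],r[2],"C",(cc+ex*r[0][0]+ey*r[0][1]).round(4),"ctr-mean",cc.round(4))
c=C["top"];W=cloud(c)
for nm,(lo,hi) in {"standhi":([.68,-.4,.03],[.72,-.18,.2]),"bigstand":([.25,-.5,.02],[.46,-.18,.2])}.items():
    q=W[sel(lo,hi)];print(nm,len(q),q.min(0).round(3),q.max(0).round(3))
E
```

```text
handle 419 (array([ 0.46845966, -0.31980911]), array([19.77873611, 93.38619995]), 2.321056842803955)
blade 433 (array([ 0.46471423, -0.22024117]), array([ 26.23945236, 102.69259644]), 2.100395679473877)
all 489 (array([ 0.46844382, -0.32021536]), array([19.85702896, 94.2060318 ]), 2.27372407913208)
side [113. 128. 138. 140. 142.] [ 9. 17. 27. 28. 29.]
90 2340 slope 0.3251 yaw 0.0566 [120.18011475 100.56809998] 0.14837123453617096 C [ 0.6085 -0.2689  0.0767] ctr-mean [ 0.6079 -0.2705  0.0765]
105 2314 slope 0.3248 yaw 0.0566 [100.24407959 119.63421631] 89.84597778320312 C [ 0.6088 -0.2686  0.0768] ctr-mean [ 0.6082 -0.2704  0.0766]
120 2199 slope 0.3253 yaw 0.0561 [ 98.10238647 118.62258911] 89.99064636230469 C [ 0.6086 -0.2688  0.0768] ctr-mean [ 0.6073 -0.2698  0.0763]
top [140. 168. 182. 184. 186.] [ 3.  8. 17. 17. 18.]
90 1350 slope 0.3256 yaw 0.0653 [100.75613403 120.62857819] 89.68399810791016 C [ 0.61   -0.2674  0.0786] ctr-mean [ 0.6108 -0.2668  0.0789]
105 1350 slope 0.3256 yaw 0.0653 [100.75613403 120.62857819] 89.68399810791016 C [ 0.61   -0.2674  0.0786] ctr-mean [ 0.6108 -0.2668  0.0789]
120 1342 slope 0.3257 yaw 0.0663 [100.75582886 120.13902283] 89.63443756103516 C [ 0.6098 -0.2674  0.0785] ctr-mean [ 0.6106 -0.2668  0.0788]
standhi 128 [ 0.68  -0.384  0.03 ] [ 0.718 -0.322  0.087]
bigstand 1961 [ 0.25  -0.499  0.02 ] [ 0.457 -0.236  0.118]
```

```bash
cat >> h.py <<'E'
from scipy.spatial.transform import Rotation as Ro
def quat(z,y):
    z=np.asarray(z,float);z/=np.linalg.norm(z);y=np.asarray(y,float);y=y-z*(y@z);y/=np.linalg.norm(y)
    q=Ro.from_matrix(np.c_[np.cross(y,z),y,z]).as_quat();return q[[3,0,1,2]]
KD=np.radians(92.2);SH=np.array([.4673,-.2704])       # knife heading, shoulder
BD=np.radians(-1.05);BL=np.array([.5872,.2416]);MO=BL-.055*np.array([np.cos(BD),np.sin(BD)])
def u(a):return np.array([np.cos(a),np.sin(a)])
def down(a,s=1): return quat([0,0,-1],[-s*np.sin(a),s*np.cos(a),0])  # jaws across heading a
GB=.035 # grasp distance behind shoulder
BC=np.array([.6093,-.2680,.0777]);SL=.3253;BY=.060
BN=np.array([-np.sin(SL)*np.cos(BY),-np.sin(SL)*np.sin(BY),np.cos(SL)])
BEY=np.array([-np.sin(BY),np.cos(BY),0])
ST=np.array([.5361,.0053]);SY=np.radians(17.2)
def xyz(p,z):return np.array([p[0],p[1],z])
E
python3 - <<'E'
from fit import *
from workcell import kin,manip
from h import *
C=load()
for n in C:
    W=cloud(C[n]); q=W[np.all((W>[.34,-.37,.05])&(W<[.6,-.25,.2]),-1)]; q=q[q[:,0]<.54]; print(n,len(q), (q.min(0),q.max(0)) if len(q) else "")
    W2=W[np.all((W>[.3,-.5,.095])&(W<[.45,-.18,.2]),-1)]; print(len(W2),(W2.min(0),W2.max(0)) if len(W2) else "")
for s in (1,-1):
    for nm,p,q in [("g",xyz(SH-GB*u(KD),.003),down(KD,s)),("p",xyz(MO-GB*u(BD),.04),down(BD,s)),("p0",xyz(MO-(GB+.13)*u(BD),.04),down(BD,s)),("st",xyz(ST,.02),down(SY,s)),("bed",BC+BN*.04,quat(-BN,s*BEY))]:
        r=kin.inverse_kinematics(p,q); print(s,nm,None if r is None else np.round(r,2))
E
```

```text
side 37 (array([ 0.34000275, -0.36978095,  0.07491299]), array([ 0.34491448, -0.32593481,  0.07819459]))
278 (array([ 0.30738209, -0.43127432,  0.0950507 ]), array([ 0.35501223, -0.24874246,  0.11456881]))
top 72 (array([ 0.34006593, -0.36874549,  0.05159113]), array([ 0.34966569, -0.30129395,  0.08200447]))
116 (array([ 0.31072567, -0.43015106,  0.09520226]), array([ 0.35567486, -0.23720287,  0.11802247]))
1 g [-0.64  0.05  1.66 -0.    1.43  2.46]
1 p [ 0.39  0.01  1.64 -0.    1.49 -1.16]
1 p0 [ 0.51 -0.31  1.93 -0.    1.52 -1.04]
1 st [-0.05 -0.02  1.71 -0.    1.46 -1.92]
1 bed [-0.58 -0.01  1.56  0.2   1.34 -2.23]
-1 g [-0.64  0.05  1.66 -0.    1.43 -0.68]
-1 p [ 0.39  0.01  1.64 -0.    1.49  1.98]
-1 p0 [ 0.51 -0.31  1.93 -0.    1.52  2.1 ]
-1 st [-0.05 -0.02  1.71 -0.    1.46  1.22]
-1 bed [-0.58 -0.01  1.56  0.2   1.34  0.91]
```

```bash
python3 - <<'E'
from h import *
from workcell import manip,claw,eyes
g=SH-GB*u(KD);q=down(KD,-1)
manip.goto(xyz(g,.15),q)
claw.move_gripper(0.6,30)
manip.servo_line(xyz(g,.03),v=.15)
print(manip.servo_line(xyz(g,.003),v=.03,force_limit=6))
o=manip.get_obs();print(o["ee_pos"],o["ft_force"],o["time_s"])
claw.move_gripper(0.0,40)
o=manip.get_obs();print("w",o["width"]*88,o["ee_pos"],o["ft_force"])
manip.servo_line(xyz(g,.16),v=.1)
o=manip.get_obs();print("w",o["width"]*88,o["ee_pos"],o["ft_force"],o["moment"],o["time_s"])
for n in ["side","top"]:
    c=eyes.camera(n);cv2.imwrite(f"pics/{n}1.png",c["img"][:,:,::-1]);pickle.dump(c,open(n+"1.pkl","wb"))
E
```

```text
False
[ 0.46878871 -0.3054913   0.00326104] [-0.02581752 -0.29234368  0.3986407 ] 7.325
w 19.216264631334877 [ 0.46862099 -0.30541645  0.00307561] [-1.14301864 -0.3134927   0.62683325]
w 19.800944801204437 [ 0.46838092 -0.30521353  0.15914022] [-0.02769612  0.00526496 -2.29139878] [-0.07515485  0.02766784  0.02442267] 9.65
```

View pics/side1.png

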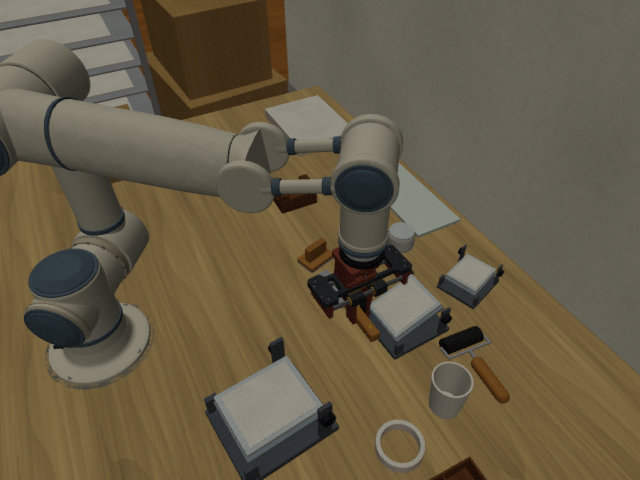

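The knife is held, with its handle visible under the gripper at (365,328). The blade is hidden, so I move to pre-insertion and check its pitch.

```bash
cat > look.py <<'E'
from h import *
from workcell import eyes,manip
def shots(tag):
    for n in ["side","top"]:
        c=eyes.camera(n);pickle.dump(c,open(f"{n}_{tag}.pkl","wb"))
        yield n,c
E
python3 - <<'E'
from look import *
p=MO-(GB+.13)*u(BD)
manip.servo_line(xyz(SH-GB*u(KD),.2),v=.2)
manip.goto(xyz(p,.14),down(BD,-1))
o=manip.get_obs();print(o["ee_pos"],o["ft_force"],o["moment"],o["time_s"],MO)
exp=xyz(p,.14)
for n,c in shots("pre"):
    # expected tip / shoulder / handle end
    for d,nm in [(GB+.1,"tip"),(GB,"sh"),(GB-.095,"end")]:
        print(n,nm,proj(c,xyz(p+d*u(BD),o["ee_pos"][2]-.003+ (.003 if d>GB-.01 else .02))).round(1))
    W=cloud(c); a=u(BD); r=W-np.array([*p,0]); s=r[...,:2]@a; t=r[...,:2]@np.array([-a[1],a[0]])
    m=(abs(t)<.03)&(s>GB+.002)&(s<GB+.12)&(W[...,2]>.07)&(W[...,2]<.16); 
    P=np.c_[s[m],t[m],W[...,2][m]]; print(len(P), P.min(0).round(4) if len(P) else "",P.max(0).round(4) if len(P) else "")
    if len(P)>20:
        k=(P[:,0]>GB+.01)&(P[:,0]<GB+.095); f=np.polyfit(P[k,0]-GB,P[k,2],1); print("pitch",f); f=np.polyfit(P[k,0]-GB,P[k,1],1); print("lateral",f)
    px=proj(c,xyz(p+.06*a,.13)).astype(int); x,y=np.clip(px-[100,75],0,[440,330]); cv2.imwrite(f"pics/{n}_pre.png",cv2.resize(c["img"][y:y+150,x:x+200,::-1],(800,600),interpolation=cv2.INTER_CUBIC)); print(x,y)
E
```

```text
[0.36744449 0.24534765 0.13988284] [-0.24085082  0.76276588 -0.24831295] [-0.03416388  0.1498056   0.05869499] 12.4583 [0.53220924 0.24260787]
side tip [262.8 168.8]
side sh [226.7 179.2]
side end [189.6 184.1]
248 [ 0.0372 -0.0162  0.1327] [0.136  0.0177 0.1429]
pitch [0.00108947 0.1382219 ]
lateral [-0.01887778 -0.00044976]
136 104
top tip [241.6 247.7]
top sh [241.3 283.5]
top end [239.9 318.6]
313 [ 0.039  -0.011   0.1333] [0.1341 0.0133 0.1483]
pitch [-0.00529877  0.14078683]
lateral [0.00903827 0.0006775 ]
141 199
```

View pics/side_pre.png

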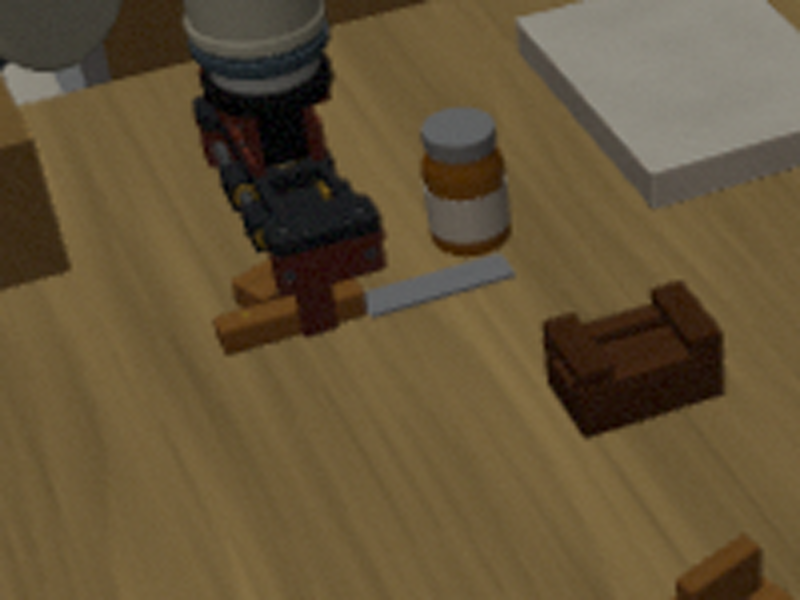

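```bash
python3 - <<'E'
from look import *
p=MO-(GB+.13)*u(BD);Z=.0403
manip.servo_line(xyz(p,Z),v=.12)
print(manip.get_obs()["ee_pos"])
print(manip.servo_line(xyz(MO-(GB+.04)*u(BD),Z),v=.08,force_limit=6))
o=manip.get_obs();print(o["ee_pos"],o["ft_force"])
print(manip.servo_line(xyz(MO-(GB-.008)*u(BD),Z),v=.03,force_limit=7))
o=manip.get_obs();print(o["ee_pos"],(o["ee_pos"][:2]-MO)@u(BD)+GB,o["ft_force"],o["time_s"])
for n,c in shots("ins"):
    px=proj(c,xyz(MO,.04)).astype(int); x,y=px-[60,45]; cv2.imwrite(f"pics/{n}_ins.png",cv2.resize(c["img"][y:y+90,x:x+120,::-1],(800,600),interpolation=cv2.INTER_CUBIC))
E
```

```text
[0.36775438 0.24590441 0.04122007]
False
[0.45690616 0.24405702 0.04032237] [ 0.31647425  0.35357282 -0.64261802]
True
[0.49736722 0.24303283 0.03931056] 0.0001560458534704337 [-1.01147518  1.01152486 -0.62211019] 16.0583
```

View pics/side_ins.png

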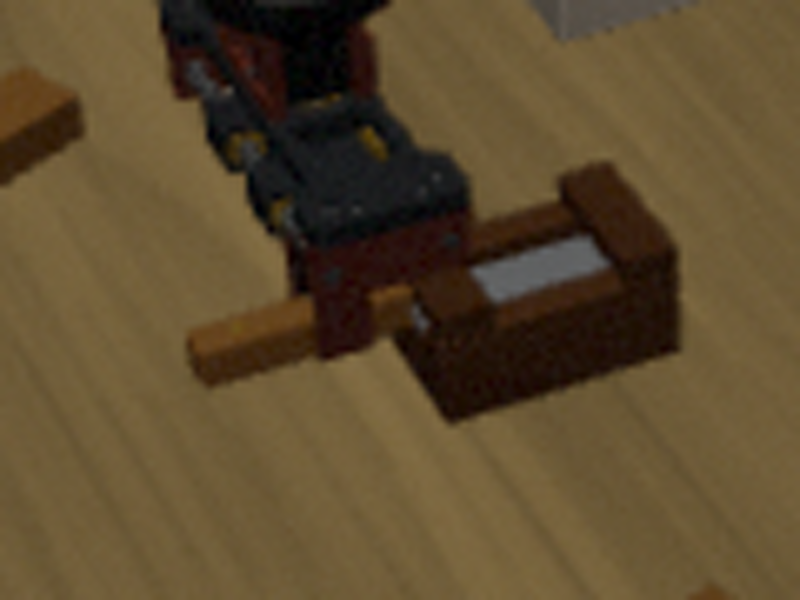

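```bash
python3 - <<'E'
from look import *
def pr(t):
    o=manip.get_obs();e=o["ee_pos"];print(t,e.round(4),((e[:2]-MO)@u(BD)+GB).round(4),o["ft_force"].round(2),o["time_s"])
pr("0")
e=manip.get_obs()["ee_pos"]
print(manip.servo_line([*e[:2],.0360],v=.015,force_limit=3));pr("low")
e=manip.get_obs()["ee_pos"]
print(manip.servo_line([*(e[:2]+.012*u(BD)),e[2]],v=.02,force_limit=12));pr("push")
for n,c in shots("ins2"):
    px=proj(c,xyz(MO,.04)).astype(int); x,y=px-[60,45]; cv2.imwrite(f"pics/{n}_ins2.png",cv2.resize(c["img"][y:y+90,x:x+120,::-1],(800,600),interpolation=cv2.INTER_CUBIC))
E
```

```text
0 [0.4971 0.2429 0.0387] -0.0001 [-0.26  0.58 -1.15] 16.1583
True
low [0.4972 0.243  0.037 ] 0.0 [-0.54 -0.53  3.76] 16.3833
True
push [0.4978 0.243  0.037 ] 0.0006 [-1.97 -1.06  4.72] 16.6917
```

View pics/side_ins2.png

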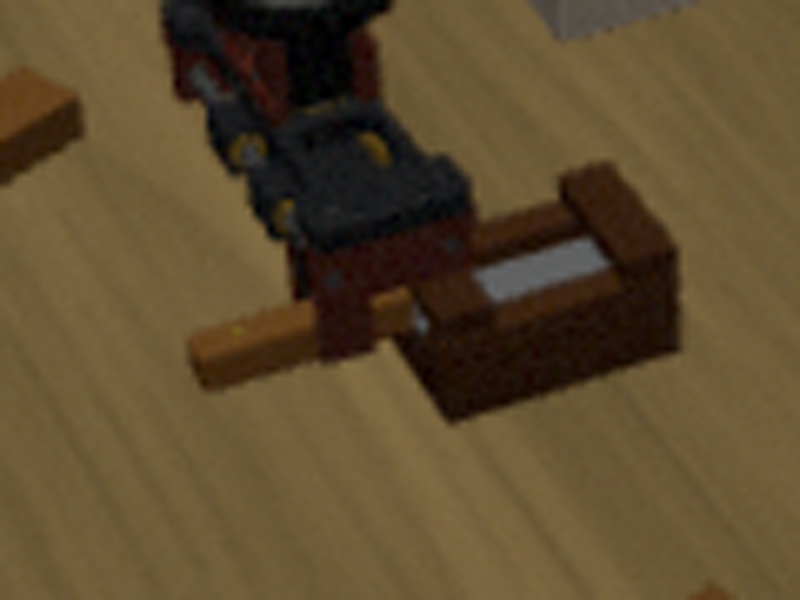

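```bash
python3 - <<'E'
from look import *
from workcell import claw
claw.move_gripper(0.6)
e=manip.get_obs()["ee_pos"]
manip.servo_line([*e[:2],.15],v=.15)
manip.goto([.42,.10,.2],down(SY,-1))
o=manip.get_obs();print(o["time_s"],o["width"])
for n,c in shots("rel"):
    W=cloud(c);a=u(BD);r=W[...,:2]-MO;s=r@a;t=r@np.array([-a[1],a[0]])
    m=(abs(t)<.03)&(s<.0)&(s>-.12)&(W[...,2]>.044)&(W[...,2]<.07)
    P=np.c_[s[m],t[m],W[...,2][m]];print(n,len(P),P.min(0),P.max(0),rectfit(P[:,:2]) if 0 else cv2.minAreaRect((P[:,:2]*1000).astype(np.float32)), np.polyfit(P[:,0],P[:,2],1))
    px=proj(c,xyz(MO,.04)).astype(int); x,y=px-[60,45]; cv2.imwrite(f"pics/{n}_rel.png",cv2.resize(c["img"][y:y+90,x:x+120,::-1],(800,600),interpolation=cv2.INTER_CUBIC))
E
```

```text
19.1083 0.6020244405138562
side 212 [-0.09538285 -0.02601124  0.04406877] [-5.67703152e-05  2.78252858e-02  5.71749520e-02] ((-47.81007385253906, 1.3490638732910156), (53.83884811401367, 95.00973510742188), 89.46683502197266) [-0.00395511  0.05105072]
top 188 [-0.08497842 -0.00963436  0.04407171] [-0.00117207  0.01204631  0.0619575 ] ((-42.992008209228516, 1.0561046600341797), (83.80809783935547, 21.51586151123047), 0.44539064168930054) [-0.03636873  0.05305286]
```

View pics/side_rel.png

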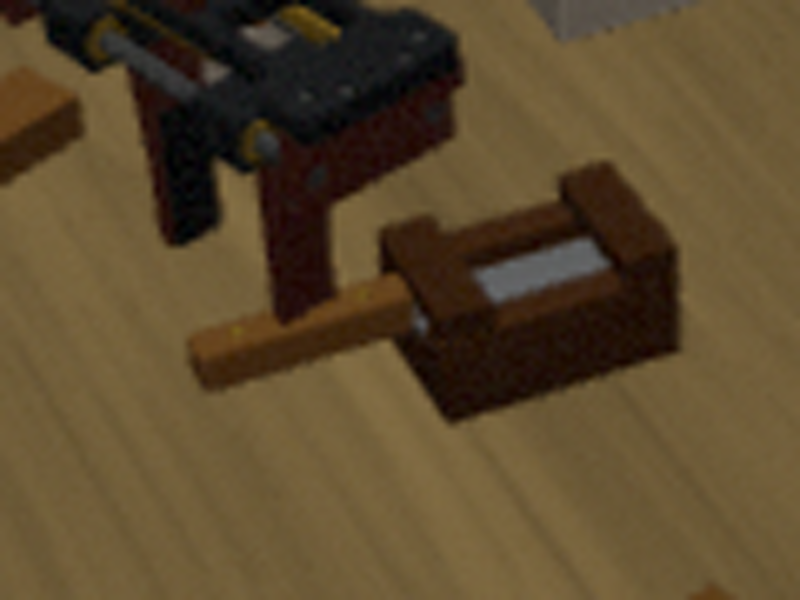

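View pics/top_rel.png

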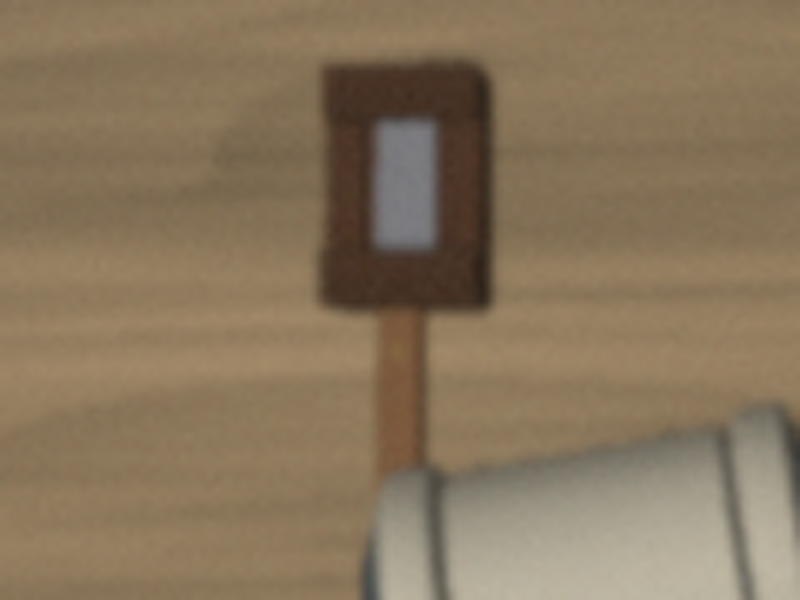

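The knife is home: the handle spans −95…0 mm from the face, and the blade lies flat in the slot. Next, the stamp.

```bash
python3 - <<'E'
from look import *
from workcell import claw
q=down(SY,-1)
manip.goto(xyz(ST,.12),q)
print(manip.servo_line(xyz(ST,.05),v=.15),manip.servo_line(xyz(ST,.018),v=.05,force_limit=8))
o=manip.get_obs();print(o["ee_pos"],o["ft_force"])
claw.move_gripper(0.0,40)
o=manip.get_obs();print("w",o["width"]*88,o["ee_pos"],o["ft_force"])
manip.servo_line(xyz(ST,.12),v=.1)
o=manip.get_obs();print("w",o["width"]*88,o["ee_pos"],o["ft_force"],o["moment"],o["time_s"])
manip.goto(BC+BN*.12,quat(-BN,-BEY))
manip.sleep(.3)
o=manip.get_obs();e=o["ee_pos"];print("w",o["width"]*88,e,o["ft_force"],o["moment"],o["time_s"]); print((e-BC)@BN,(e-BC)@BEY)
pickle.dump((e,o["orientation"]),open("hov.pkl","wb"))
for n,c in shots("hov"):
    px=proj(c,BC+BN*.06).astype(int); x,y=px-[60,45]; cv2.imwrite(f"pics/{n}_hov.png",cv2.resize(c["img"][y:y+90,x:x+120,::-1],(800,600),interpolation=cv2.INTER_CUBIC))
E
```

```text
False False
[0.53618669 0.00526778 0.01808992] [-0.32145312  0.35894741  0.09891047]
w 18.071331866120172 [0.53616908 0.00528958 0.01810788] [-0.20282794 -0.44791553 -0.19054185]
w 17.75552516356819 [0.53563115 0.00531416 0.11894138] [ 0.13558319 -0.40028904 -1.25743149] [-0.07855511  0.12348761  0.03747915] 23.1333
w 17.448708071410547 [ 0.57136846 -0.26920428  0.19116039] [-0.02671805 -0.06179288 -1.59159424] [-0.02234955  0.27785083 -0.02311671] 24.5417
0.11963386467372639 0.0010724101640516032
```

View pics/side_hov.png

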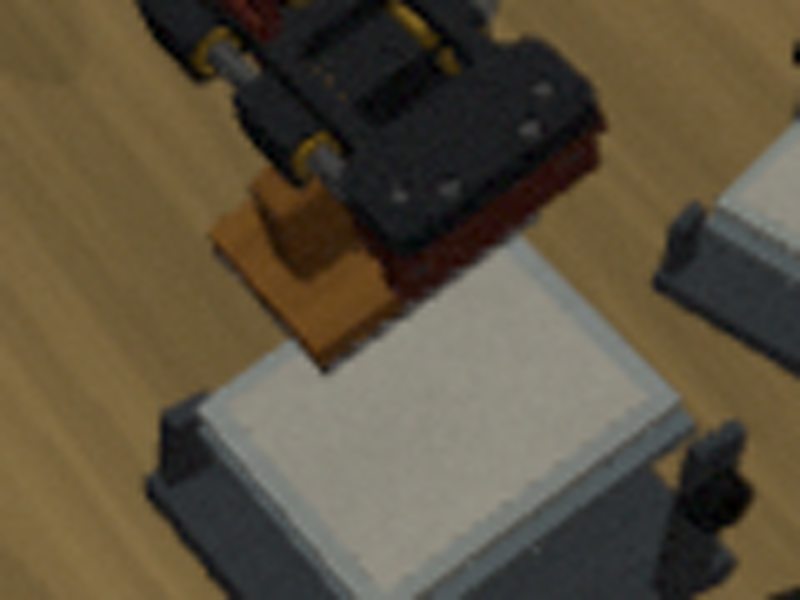

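View pics/top_hov.png

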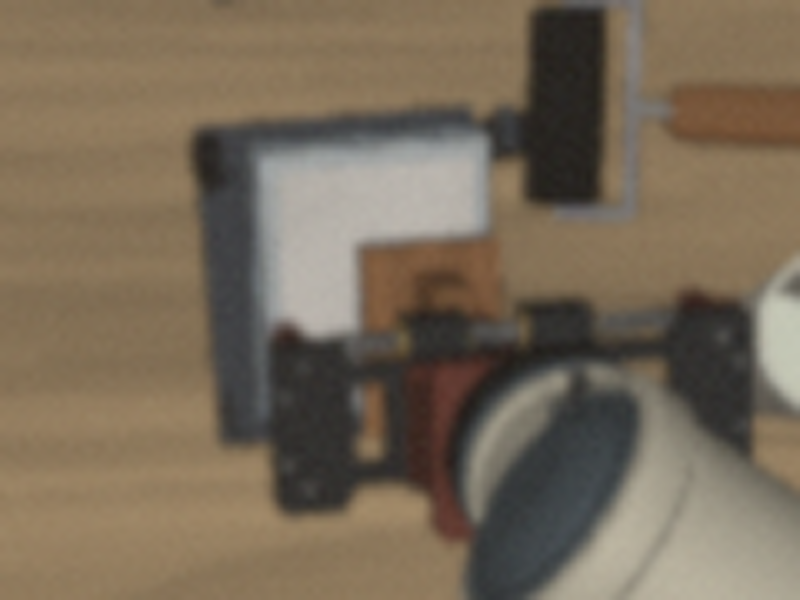

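```bash
python3 - <<'E'
from look import *
e,o=pickle.load(open("hov.pkl","rb"));R=Ro.from_quat(np.array(o)[[1,2,3,0]]).as_matrix()
# stamp frame predicted: z=-tool z, y=-tool y , x
A=np.c_[-R[:,1]*0,-R[:,1],-R[:,2]];A[:,0]=np.cross(A[:,1],A[:,2]);org=e+R[:,2]*.0181
print("tool normal vs BN",A[:,2]@BN, "axes err in bed frame (rad)",[round(float(A[:,2]@BEY),4),round(float(A[:,2]@np.cross(BEY,BN)),4),round(float(A[:,0]@BEY),4)])
for n in ["side","top"]:
    c=pickle.load(open(n+"_hov.pkl","rb"));W=(cloud(c)-org)@A
    hsv=cv2.cvtColor(c["img"],cv2.COLOR_RGB2HSV).astype(int)
    m=np.all((W>[-.06,-.045,.003])&(W<[.06,.045,.022]),-1)&(hsv[...,1]>110)&(hsv[...,0]<20)
    P=W[m];print(n,len(P),P.min(0).round(4),P.max(0).round(4))
    T=P[abs(P[:,2]-np.median(P[:,2]))<.005];M=np.c_[T[:,:2],np.ones(len(T))];f=np.linalg.lstsq(M,T[:,2],rcond=None)[0];print("plane z=ax+by+c",f.round(4))
    print("rect",cv2.minAreaRect((P[:,:2]*1000).astype(np.float32)))
E
```

```text
tool normal vs BN 0.999999562202276 axes err in bed frame (rad) [-0.0009, 0.0004, 0.0015]
side 316 [-0.0415 -0.03    0.0033] [-0.0094  0.0288  0.0216]
plane z=ax+by+c [0.0377 0.0162 0.0136]
rect ((-25.470500946044922, -0.6076850891113281), (32.09796905517578, 58.79488754272461), 0.008861317299306393)
top 155 [-0.0365 -0.026   0.007 ] [0.0386 0.0286 0.0218]
plane z=ax+by+c [ 0.0187 -0.0001  0.0137]
rect ((1.0724868774414062, 1.2947826385498047), (54.447265625, 75.2442855834961), 89.82559967041016)
```

```bash
python3 - <<'E'
from look import *
manip.servo_line(BC+BN*.028,v=.1); manip.sleep(.3)
f0=np.mean([manip.get_obs()["ft_force"] for _ in range(3)],0)
o=manip.get_obs();print("hover",((o["ee_pos"]-BC)@BN).round(4),f0.round(2))
def rd():
    a=[]
    for _ in range(4): manip.sleep(.03); o=manip.get_obs(); a.append(np.r_[o["ft_force"]-f0,o["moment"],o["ee_pos"]])
    a=np.mean(a,0);d=a[6:]-BC;EX=np.cross(BEY,BN);return (d@BN,d@BEY,d@EX,a[:3]@BN,a[:3]@EX,a[3:6]@BEY,a[3:6]@EX)
for h in [.024,.021,.019,.018,.017,.016,.015]:
    manip.servo_line(BC+BN*h,v=.03); r=rd(); print(h,np.round(r,4))
    if r[3]>6: break
print(manip.get_obs()["time_s"])
E
```

```text
hover 0.0285 [-0.37 -0.49 -1.29]
0.024 [ 2.380e-02  1.000e-04 -1.000e-04  5.633e-01  3.991e-01  3.617e-01
 -1.260e-02]
0.021 [ 2.090e-02  1.000e-04 -1.000e-04 -3.685e-01  4.235e-01  3.740e-01
 -7.600e-03]
0.019 [ 0.0189  0.     -0.      0.106   0.2922  0.3668 -0.0272]
0.018 [ 1.8400e-02 -1.0000e-04  2.0000e-04  2.3886e+00 -2.1690e-01  5.0590e-01
  8.0000e-03]
0.017 [ 1.7300e-02 -1.0000e-04  3.0000e-04  3.8881e+00  7.6360e-01  4.3870e-01
  4.6000e-03]
0.016 [ 1.6300e-02 -1.0000e-04  3.0000e-04  5.3251e+00  5.0740e-01  3.9670e-01
 -6.8200e-02]
0.015 [ 1.5300e-02 -1.0000e-04  2.0000e-04  6.4402e+00  1.2274e+00  3.7180e-01
 -7.0700e-02]
28.725
```

```bash
python3 - <<'E'
from look import *
manip.servo_line(BC+BN*.0142,v=.02); manip.sleep(.5)
f0=np.array([-.37,-.49,-1.29])
a=[]
for _ in range(8): manip.sleep(.05);o=manip.get_obs();a.append(np.r_[(o["ft_force"]-f0)@BN,(o["ee_pos"]-BC)@BN])
print(np.mean(a,0),np.std(a,0),o["width"]*88,o["time_s"])
e=o["ee_pos"];R=Ro.from_quat(np.array(o["orientation"])[[1,2,3,0]]).as_matrix()
A=np.c_[-R[:,1]*0,-R[:,1],-R[:,2]];A[:,0]=np.cross(A[:,1],A[:,2]);org=BC-BN*.004
B=np.c_[np.cross(BEY,BN),BEY,BN]; print("tool in bed frame",(B.T@A).round(4).tolist())
for n,c in shots("fin"):
    W=(cloud(c)-org)@B;hsv=cv2.cvtColor(c["img"],cv2.COLOR_RGB2HSV).astype(int)
    m=np.all((W>[-.06,-.045,.003])&(W<[.06,.045,.022]),-1)&(hsv[...,1]>110)&(hsv[...,0]<20)
    P=W[m];print(n,len(P),P.min(0).round(4),P.max(0).round(4),cv2.minAreaRect((P[:,:2]*1000).astype(np.float32)))
    T=P[abs(P[:,2]-np.median(P[:,2]))<.005];M=np.c_[T[:,:2],np.ones(len(T))];print("plane",np.linalg.lstsq(M,T[:,2],rcond=None)[0].round(4))
    m=np.all((W>[-.075,-.06,-.012])&(W<[.075,.06,.01]),-1)&(hsv[...,1]<60)&(hsv[...,2]>100);T=W[m]
    if len(T)>50: 
        T=T[abs(T[:,2]-np.median(T[:,2]))<.004];M=np.c_[T[:,:2],np.ones(len(T))];print("bed",len(T),np.linalg.lstsq(M,T[:,2],rcond=None)[0].round(4),T.min(0).round(3),T.max(0).round(3))
    px=proj(c,BC).astype(int); x,y=px-[60,45]; cv2.imwrite(f"pics/{n}_fin.png",cv2.resize(c["img"][y:y+90,x:x+120,::-1],(800,600),interpolation=cv2.INTER_CUBIC))
    cv2.imwrite(f"pics/{n}_all.png",c["img"][...,::-1])
E
```

```text
[7.38009173 0.01455099] [5.16778652e-01 1.81857890e-05] 18.13485790868226 29.875
tool in bed frame [[1.0, -0.0001, -0.0005], [0.0001, 1.0, 0.0004], [0.0005, -0.0004, 1.0]]
side 257 [-0.0415 -0.0294  0.0043] [-0.0098  0.0279  0.022 ] ((-25.6434326171875, -0.6657772064208984), (31.482885360717773, 57.23252868652344), 0.7260671854019165)
plane [0.0197 0.0033 0.0133]
bed 830 [-0.0026 -0.0011 -0.0008] [-0.061 -0.051 -0.005] [0.057 0.05  0.003]
top 101 [ 0.0099 -0.0219  0.0087] [0.0389 0.0266 0.0218] ((24.50621795654297, 2.3322010040283203), (48.96113204956055, 28.047969818115234), 88.62835693359375)
plane [0.044  0.0309 0.0129]
bed 358 [ 0.     -0.0002  0.0003] [-0.047 -0.049 -0.004] [0.062 0.05  0.004]
```

View pics/side_fin.png

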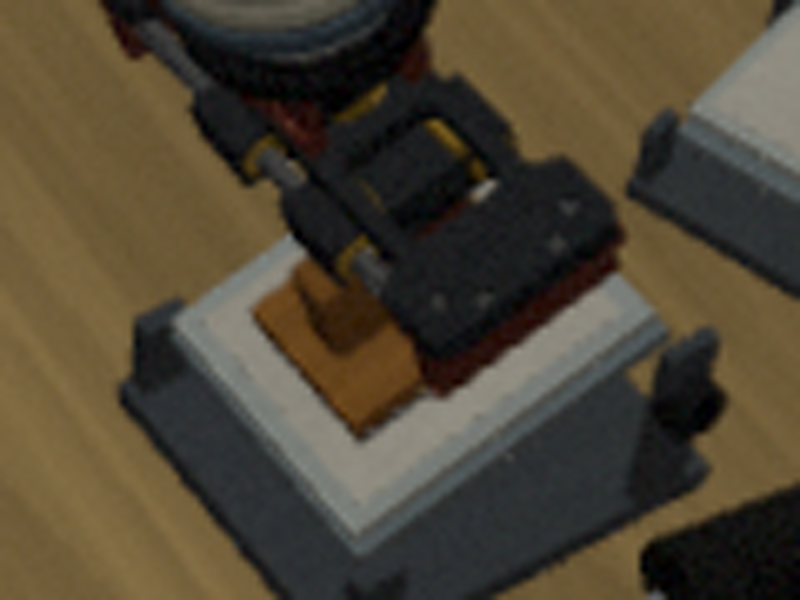

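View pics/side_all.png

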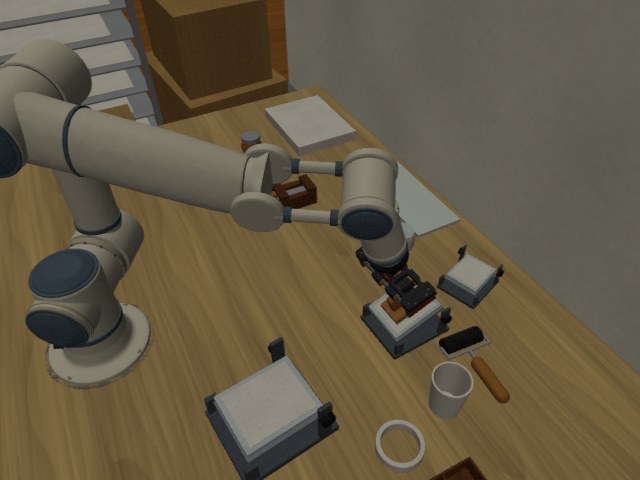

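```bash
python3 -c "
from workcell import hand_in
print(hand_in())"
```

```text
the job is handed in; nothing more can be done
None
```

I put the ink knife in its slot and let go of it. I then held the hand printing block on the bed of the middle-sized stand and handed in while still pressing. The clock read about 30 s of the 67 s allowed.

- **Knife:** The shoulder met the block face within about 0.6 mm of where I expected it, under a 12 N push. After release, the side camera put the handle at −95 to 0 mm from the face, with the blade flat in the slot. The top camera had part of the handle hidden by the arm.
- **Press:** The push on the bed reads about 7.4 N. The tool is 4.0 mm past where the bed first gave. Both depth images put the bed surface within 1 mm of a 4 mm sink, so it is not at its stop.
- **Alignment:** The gripper is square to the measured bed to about 0.5 mrad. The board's visible edges put it within about 1–2 mm of centre.

**Weaker check:** The depth fits to the visible strip of board showed a slight tilt, 0.02 rad from the side and 0.03–0.04 rad from the top. They cover few points and disagree with each other, so I took this as measurement noise, with the block seated by the press. I did not check it further.

In the last side view, the things in sight stood where they had been. The arm hid part of the table, and I made no separate check for movement.

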